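# Lock a quarter-turn bench stop into the track of a carver's bench

### The job

Take the bench stop out of its wooden holder block and fit it in the slotted track: pass its T-shaped foot through the narrow slot, press it down gently against the spring underneath, give it a quarter turn either way and let it spring back up, so that the foot locks in the cross groove and the stop stands upright across the track. Feel for the slot with light pressure instead of forcing it, let go of the stop at the end, and leave the panel, the mallet and the gouge where they are.

Things in the scene. Friction and masses are not known exactly. Their poses are not given: they have to be found in the camera images.
- stop: Loose bench stop, 60 mm tall, 0.1 to 0.2 kg. Its foot is a round steel cross pin, 30 mm long along the stop's x, 7 mm thick, round ends, at heights 0 to 7 mm, on a 7 mm round shank (a T upside down). Origin: centre of the pin's underside; z up. It starts upright in the holder, flange on the holder's top, pin within 0.05 rad of the holder's x. A half turn makes no difference to it.
- stop_grip (a point): Point in the stop's dark hardwood grip block, 47 mm above the stop's origin. The block is 50 mm long (stop's x, parallel to the pin), 16 mm thick (y), at heights 23.5 to 60 mm over the stop's origin.
- stop_flange (a point): Centre of the underside of the stop's steel flange disc, 19.5 mm above the stop's origin; the disc is 34 mm across and 4 mm thick.
- track: Fixed metal track, 180 mm long (x), 80 mm wide (y), flat top 45 mm above the bench. Origin: centre of its underside on the bench; x along the track, z up. A slotted steel lock insert, 100 by 60 mm, is set level in its top. Pushing the stop on the track with more than 40 N damages it; a few newtons are enough to feel the top.
- track_top (a point): Middle of the track's top, 45 mm over the bench. The insert's slot, 34 mm along the track by 9.5 mm wide, lies on the track's centre line, but the insert was clamped by hand: the slot's centre is anywhere up to 14 mm from this point either way along the track's x. No reading shows where: see it or feel for it. The insert stays put under the forces of this job.
- track_under (a point): Fixed point 37 mm over the bench, at the height of the insert's underside (it is 8 mm thick). In that underside, centred below the slot and square to it, is a cross groove 3 mm deep, 34 by 9.5 mm. The pin turns freely with the stop's origin lower than 29 mm over the bench; at 25.5 mm the flange lands on the insert. Seated, the stop's origin is at 33 mm; it seats only within 1.2 mm of the slot's middle.
- track_spring (a point): Fixed point 34 mm over the bench (11 mm below the track's top), at the rest height of the top of a spring plunger that lies below the slot, 38 mm across. It gives way at 5 N and takes about 10 N at 8.5 mm of travel, where the flange lands. It pushes the stop back up when let go.
- holder: Fixed light wooden block, 90 mm (x) by 65 mm (y), 40 mm tall, with a pocket 36 by 12 mm along x and 26 mm deep in its top, in which the stop stands. Origin: centre of its underside.
- panel: Bystander: a loose carved wooden panel with a rosette, 100 by 160 by 22 mm (32 mm at the rosette), lying flat beyond the track. Origin: centre of its underside.
- mallet: Bystander: a loose carver's mallet lying on the bench, head 110 by 62 by 62 mm. Origin: on the bench, 60 mm from the head's centre towards the handle's end (-y of the mallet).
- gouge: Bystander: a loose carving gouge lying on the bench between the robot and the work, 230 mm long (along its y), 22 mm thick. Origin: under its ferrule.
Not all that is in view belongs to the job. Leave any yellow look-alike of the stop alone. Of the things that look like the track, the smaller one is meant.

How it is judged:
By the outcome, as a careful person would: the job done as asked, in the order asked, and still so for the second after the job is handed in, with the robot touching nothing.
It also fails if it takes over 64 s, if anything falls off the work surface, if the arm or the gripper's body presses on something with over 40 N, if the wrist force passes 120 N, or if a joint passes its speed limit or range.

### The arm

A 7-joint arm with a two-finger parallel gripper is mounted at the origin on the work surface. World frame = base frame: x ahead of the robot, y to its left, z up, the work surface at z = 0. Lengths are in m, angles in rad, forces in N, time in s.
With the tool pointing down it reaches from about 0.4 to 0.85 m from the base axis. Payload 4.5 kg.
Tool frame: the origin (TCP) lies midway between the tips of the shut fingers; the grasp point (between the pads) lies robot.grip_point_offset behind it (robot.grip_point_offset is the distance from the TCP to the grasp point, in m); z points along the fingers, y is the line along which they close (so a half turn about z gives the same grasp; the last joint's range is limited). The gripper opens to 85 mm and grips with 20 to 120 N. Pads are 22 mm wide; open, the fingers measure 114 mm over their backs; the gripper's body (76 mm by 85 mm) begins 54 mm behind the grasp point. The pads swing forward as they close: fully open they stand 13 mm farther back than shut.
Start: joints at [-1.312, 0.689, -0.195, 1.565, 0.157, 0.902, -0.215], TCP at [0.139, 0.609, 0.231] pointing down, gripper open.
Joint ranges: [-3.01, 3.01], [-0.46, 2.08], [-1.47, 1.51], [0.13, 2.56], [-1, 4.14], [0.04, 2.09], [-2.66, 2.66]. Speed limits (rad/s): [2.57, 2.57, 3.14, 3.14, 3.14, 3.14, 3.14].

### API

Orientations are given as a unit quaternion [w, x, y, z].
In Python, from cell import robot gives the robot as it stands. The module is installed in compiled form; this text tells all that it offers.
- The arm moves only by the tool step_arm, never from a script. Its argument "moves" is a list of rows, each a list of 5 numbers: the shift along the tool's x, y, z in m, then the turn about the tool's z in degrees, then the opening, from 0 (shut) to 1 (fully open). In form: [[dx, dy, dz, yaw, fingers], ...]. A call has 1 to 10 rows; each row shifts and turns the commanded pose from where the row before left it, along the tool's axes as they then stand; what a row does not reach is not made up. A row lasts 1/12 s, in which the tool goes at most 41.7 mm and 7.16 degrees, less where a joint would pass 70% of its speed; a pose out of reach is approached as far as the arm can. A call is refused whole if a number of a shift passes 0.0417 or a number of a turn 7.16, either way. A call with a gripper value outside its range is refused whole. The fingers move at their own pace and stop on an object; "grip_force" is the grip in N (left out, the last holds). Time passes only in rows, so rows that do not move let the fingers close. It gives the time, the measured TCP pose, the force, the opening and the grip force at its end, in the units of the state.
- robot.get_obs(): the state, without advancing time (a new reading comes with each control period).
- robot.snapshot(name): name is "scene" or "top" or "wrist"; returns (picture, depth): 420x560x3 uint8, red, green, blue; 420x560 float32, m along the optical axis (not along the pixel's ray), 0 where there is no reading.
- robot.camera_params(name): a dict with "vfov" (degrees; the focal length in pixels is half the picture's height over the tangent of half this angle, whatever the lens; pixels are square), "cx", "cy" (the principal point, pixels), "xyz" and "orientation" of the camera in the world; the wrist camera has in their place "hand_eye" (4x4, takes a point from camera to tool coordinates, whose origin is the TCP and whose axes are the flange's). Camera axes: x right, y up, looking along -z (the intrinsics and any distortion apply to the point x, -y, -z); pixel columns grow to the right and rows downward; lengths in m; the calibration is good to about 2 mm. A picture is of the moment at which its call begins: read the wrist's pose just before it. camera_params takes no time and is no camera call.
- robot.job_done(): hands the job in; it is judged then, once.
Trained networks look in the newest picture that a camera, given by its name, has taken for a name from the list of things; names that differ only in an ending like _2 or _b are one class to them, and where a whole thing is asked for, a point or a joint stands for the part that bears it (a point fixed in the world has none). Each returns a list of dicts, best first, with "confidence" (0 to 1); they miss things now and then, are a little off and sometimes report something else, mostly with a low value. They report only what shows in the picture. A call takes as long as a camera call. They do not tell look-alikes from the thing itself.
- robot.look_for(camera, thing): "point" ([x, y, z] in m, in world coordinates, good to about 4 mm: the middle of the surface that is visible of it).
- robot.trace(camera, thing): "mask" (420x560 bool, what is visible of it).
The state is a dict: "time": time; "joints": joint angles; "joint_vel": joint speeds; "effort": joint torques, N m; "ee_pos": TCP position; "orientation": TCP orientation; "wrist_force": force on the tool from outside, world axes, zero at the start; "ft_torque": the same for the moment, N m; "grip_width": finger opening in m; "grip_force": force on a finger pad.
Only numpy, scipy, OpenCV 4.12 (cv2) and the standard library are available. Lean on these libraries where they do the work, as an engineer would, in place of code of your own. Each camera call takes 0.05 s, during which the arm holds its last target. There are 200 camera calls.

## Working session

There is one attempt and no reset: what is moved stays moved. The work goes in short steps, Python scripts to look and compute and a tool call to move; the robot and the scene stay as the last step left them, time stands still between calls to the robot, and variables do not carry over. Pictures are saved under pics/ and viewed, at most 10 in all, crops included, and the job is handed in when it is done.

Besides the shell and the picture viewer there is one more tool, called after "Emit:" by a JSON object that holds its "api" and its "payload", one argument or row to a line. step_arm: Moves the arm, as the interface text tells. Its arguments: {"type":"object","properties":{"moves":{"type":"array","items":{"type":"array","items":{"type":"number"}}},"grip_force":{"type":"number"}},"required":["moves"]}

```bash
mkdir -p pics; cat > h.py <<'E'
import numpy as np, cv2
from scipy.spatial.transform import Rotation as R
from cell import robot
def rot(q): return R.from_quat([q[1],q[2],q[3],q[0]]).as_matrix()
def cam(name,obs=None):
    p=robot.camera_params(name); f=210/np.tan(np.radians(p['vfov'])/2)
    if 'hand_eye' in p:
        o=obs or robot.get_obs(); T=np.eye(4); T[:3,:3]=rot(o['orientation']); T[:3,3]=o['ee_pos']
        T=T@np.array(p['hand_eye'])
    else:
        T=np.eye(4); T[:3,:3]=rot(p['orientation']); T[:3,3]=p['xyz']
    return p,f,T
def px(name,u,v,d,c=None):
    p,f,T=c or cam(name); u,v,d=map(np.asarray,(u,v,d))
    P=np.stack([(u-p['cx'])/f*d,-(v-p['cy'])/f*d,-d],-1)
    return P@T[:3,:3].T+T[:3,3]
def proj(name,X,c=None):
    p,f,T=c or cam(name); q=(np.asarray(X)-T[:3,3])@T[:3,:3]
    return p['cx']+f*q[...,0]/-q[...,2], p['cy']-f*q[...,1]/-q[...,2]
def save(n,im): cv2.imwrite('pics/'+n+'.png',im[:,:,::-1])
E
python3 - <<'E'
from h import *
for n in('top','scene'):
    im,d=robot.snapshot(n); save(n+'0',im); np.savez(n+'0',im=im,d=d)
    p=robot.camera_params(n); print(p)
    for t in('stop','track','holder','panel','mallet','gouge'):
        for r in robot.look_for(n,t)[:3]:
            print(n,t,round(r['confidence'],2),np.round(r['point'],3),np.round(proj(n,r['point'])))
print(robot.camera_params('wrist')); o=robot.get_obs();print(o,robot.grip_point_offset)
E
```

```text
{'vfov': 51.94116823728864, 'cx': 273.7721414457267, 'cy': 209.7749858958059, 'xyz': array([ 0.52245578, -0.09311607,  0.85901404]), 'orientation': array([ 0.71592415,  0.02956025, -0.02245513, -0.69719049])}
top stop 0.93 [0.568 0.195 0.055] [125. 213.]
top stop 0.59 [0.572 0.089 0.044] [182. 213.]
top stop 0.57 [0.567 0.101 0.082] [171. 214.]
top track 0.9 [ 0.585 -0.12   0.041] [293. 209.]
top track 0.6 [ 0.565 -0.366  0.062] [426. 222.]
top holder 0.72 [0.571 0.101 0.082] [171. 212.]
top holder 0.57 [0.569 0.09  0.042] [182. 214.]
top panel 0.78 [0.784 0.116 0.023] [176. 106.]
top mallet 0.96 [ 0.772 -0.074  0.066] [271. 108.]
top gouge 0.92 [ 0.393 -0.02   0.019] [238. 308.]
{'vfov': 52.23651350467485, 'cx': 285.885102020458, 'cy': 208.48284833140602, 'xyz': array([ 1.12928919, -0.49579558,  0.64058485]), 'orientation': array([0.81188352, 0.38040519, 0.18102741, 0.40418575])}
scene stop 0.68 [ 0.79  -0.085  0.046] [347. 275.]
scene stop 0.61 [0.576 0.095 0.065] [340. 176.]
scene stop 0.56 [0.574 0.192 0.049] [368. 167.]
scene track 0.8 [ 0.614 -0.125  0.045] [272. 231.]
scene tr
[... 752 characters left out ...]
 array([-1.31221137,  0.68904573, -0.19461568,  1.56530468,  0.15731967,
        0.90252449, -0.21509178]), 'joint_vel': array([-0.00020275,  0.00239912,  0.00073137,  0.0001857 , -0.00225524,
       -0.00117223,  0.00020837]), 'effort': array([-1.26594350e-04, -5.39430177e+01, -1.26653641e+00, -1.58860624e+01,
        9.95516195e-03,  1.78127284e-03, -1.08459545e-06]), 'ee_pos': array([0.13928838, 0.60930185, 0.23134976]), 'orientation': array([6.44647121e-06, 1.12128456e-01, 9.93693719e-01, 5.20889729e-05]), 'wrist_force': array([-0.46570604,  0.15800439,  0.47430839]), 'ft_torque': array([ 0.00956189, -0.04179011, -0.01069111]), 'grip_force': 0.0, 'grip_width': 0.08516099455585639} 0.0187
```

View pics/top0.png

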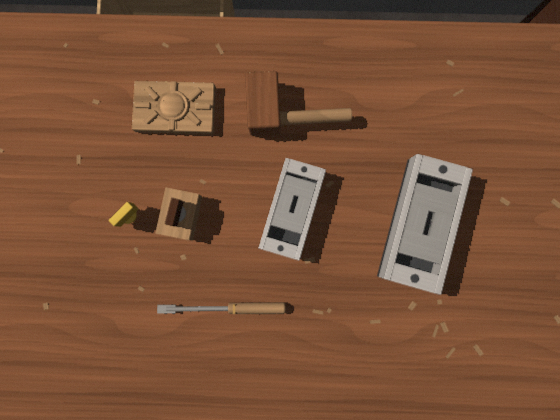

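View pics/scene0.png

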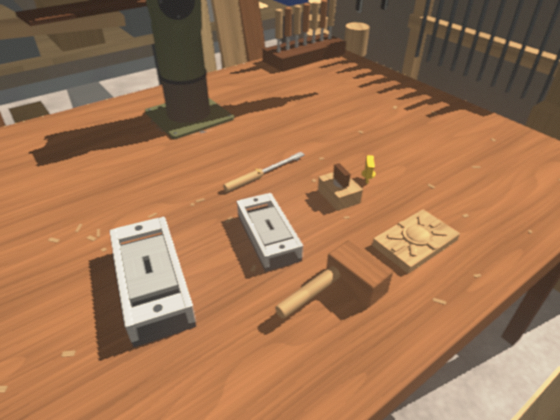

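The top view shows the dark stop in the light holder at (173,213) and a yellow look-alike at (124,214), which I leave alone. It shows two tracks, at (293,208) and (428,225). The smaller at (293,208) is meant: about 95 px long at 1.9 mm/px, so about 180 mm. Next I measure the angles and confirm both in a crop.

```bash
python3 - <<'E'
from h import *
z=np.load('top0.npz'); im,d=z['im'],z['d']
c=cam('top')
v,u=np.mgrid[:420,:560]; P=px('top',u,v,d,c)
def rect(m,l):
    n,lab,st,ce=cv2.connectedComponentsWithStats(m.astype(np.uint8))
    for i in range(1,n):
        if st[i,4]<60: continue
        q=P[lab==i]; (cx,cy),(w,h),a=cv2.minAreaRect((q[:,:2]*1000).astype(np.float32))
        bp=cv2.boxPoints(((cx,cy),(w,h),a)); e=max([bp[1]-bp[0],bp[2]-bp[1]],key=np.linalg.norm)
        print(l,ce[i].round(),'c',round(cx,1),round(cy,1),'size',round(w,1),round(h,1),'long axis deg',round(np.degrees(np.arctan2(e[1],e[0])),1),'z',np.median(q[:,2]).round(4))
Z=P[:,:,2]
rect((Z>.036)&(Z<.055)&(d>0)&(u>250)&(u<340)&(v>150)&(v<265),'track')
rect((Z>.033)&(Z<.047)&(u>150)&(u<205)&(v>180)&(v<245),'holder')
rect((Z>.074)&(Z<.09)&(u>150)&(u<205)&(v>180)&(v<245),'stoptop')
g=im.sum(2)
rect((g<120)&(u>285)&(u<303)&(v>190)&(v<217),'slot')
crop=np.hstack([cv2.resize(im[170:260,95:215],None,fx=3.2,fy=3.2,interpolation=2),cv2.resize(im[150:270,250:340],(288,288),interpolation=2)[:288]])
save('crop0',crop)
E
```

```text
track [292. 206.] c 587.0 -117.9 size 80.0 180.4 long axis deg -15.2 z 0.0463
holder [178. 214.] c 571.6 101.2 size 65.8 89.9 long axis deg -10.1 z 0.0411
stoptop [172. 211.] c 572.4 101.2 size 16.7 49.8 long axis deg -12.5 z 0.0814
```

View pics/crop0.png

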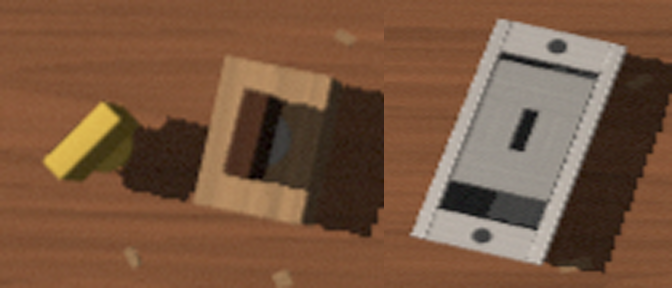

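The crop confirms both: the dark stop sits in the light holder beside the yellow look-alike, and the smaller track has its slot in the insert. Measured sizes match (180x80 mm, 90x66 mm, 50x16.7 mm). Moving over the stop for a closer look.

Emit:
{"api": "step_arm", "payload": {
  "moves": [
    [-0.0315,-0.0235,0,0,1],
    [-0.0315,-0.0235,0,0,1],
    [-0.0315,-0.0235,0,0,1],
    [-0.0315,-0.0235,0,0,1],
    [-0.0315,-0.0235,0,0,1],
    [-0.0315,-0.0235,0,0,1],
    [-0.0315,-0.0235,0,0,1],
    [-0.0315,-0.0235,0,0,1],
    [-0.0315,-0.0235,0,0,1],
    [-0.0315,-0.0235,0,0,1]
  ],
  "grip_force": 40
}}

```text
time: 1.53
ee_pos: [0.3951, 0.3085, 0.2316]
orientation: [0.0, 0.112, 0.994, 0.0]
wrist_force: [1.2, 1.0, -0.2]
grip_width: 0.0853
grip_force: 0.0
```

Emit:
{"api": "step_arm", "payload": {
  "moves": [
    [-0.0315,-0.0235,0,0,1],
    [-0.0315,-0.0235,0,0,1],
    [-0.0315,-0.0235,0,0,1],
    [-0.0315,-0.0235,0,0,1],
    [-0.0315,-0.0235,0,0,1],
    [-0.0315,-0.0235,0,0,1],
    [-0.0315,-0.0235,0,0,1],
    [0,0,0,0,1],
    [0,0,0,0,1]
  ]
}}

```text
time: 2.28
ee_pos: [0.5738, 0.0972, 0.231]
orientation: [0.0, 0.115, 0.993, -0.001]
wrist_force: [-0.9, 0.1, -0.6]
grip_width: 0.0851
grip_force: 0.0
```

```bash
cat >> h.py <<'E'
def rect(P,m,l,amin=60):
    n,lab,st,ce=cv2.connectedComponentsWithStats(m.astype(np.uint8))
    for i in range(1,n):
        if st[i,4]<amin: continue
        q=P[lab==i]; (cx,cy),(w,h),a=cv2.minAreaRect((q[:,:2]*1000).astype(np.float32))
        bp=cv2.boxPoints(((cx,cy),(w,h),a)); e=max([bp[1]-bp[0],bp[2]-bp[1]],key=np.linalg.norm)
        print(l,ce[i].round(),'c',round(cx,1),round(cy,1),'size',round(w,1),round(h,1),'axis',round(np.degrees(np.arctan(e[1]/e[0])),1),'z',np.median(q[:,2]).round(4))
E
python3 - <<'E'
from h import *
o=robot.get_obs(); im,d=robot.snapshot('wrist'); save('w1',im); np.savez('w1',im=im,d=d,)
c=cam('wrist',o); v,u=np.mgrid[:420,:560]; P=px('wrist',u,v,d,c); Z=P[:,:,2]
near=(np.hypot(P[:,:,0]-.572,P[:,:,1]-.101)<.07)&(d>0)
rect(P,near&(Z>.034)&(Z<.046),'holder',500)
rect(P,near&(Z>.074)&(Z<.088),'stoptop',200)
print(o['ee_pos'],o['orientation'], np.degrees(np.arctan2(*rot(o['orientation'])[[1,0],0])))
E
```

```text
holder [289. 169.] c 571.0 100.8 size 65.1 90.8 axis -9.8 z 0.0406
stoptop [289. 183.] c 571.3 100.6 size 15.8 49.7 axis -12.6 z 0.0809
[0.57377223 0.09718099 0.2309893 ] [ 4.30135491e-04  1.15271970e-01  9.93333747e-01 -5.05098630e-04] 166.76139802888758
```

Emit:
{"api": "step_arm", "payload": {
  "moves": [
    [-0.01,-0.0345,0,0,1],
    [-0.01,-0.0345,0,0,1],
    [-0.01,-0.0345,0,0,1],
    [-0.01,-0.0345,0,0,1],
    [-0.01,-0.0345,0,0,1],
    [-0.01,-0.0345,0,2.2,1],
    [0,0,0,0,1],
    [0,0,0,0,1],
    [0,0,0,0,1]
  ]
}}

```text
time: 3.08
ee_pos: [0.5845, -0.1121, 0.2314]
orientation: [-0.0, 0.13, 0.992, 0.001]
wrist_force: [-0.4, 1.0, 0.5]
grip_width: 0.0854
grip_force: 0.0
```

```bash
python3 - <<'E'
from h import *
o=robot.get_obs(); im,d=robot.snapshot('wrist'); save('w2',im); np.savez('w2',im=im,d=d,pos=o['ee_pos'],q=o['orientation'])
c=cam('wrist',o); v,u=np.mgrid[:420,:560]; P=px('wrist',u,v,d,c); Z=P[:,:,2]
near=(np.hypot(P[:,:,0]-.587,P[:,:,1]+.118)<.13)&(d>0)
rect(P,near&(Z>.038)&(Z<.052),'track',500)
near=(np.hypot(P[:,:,0]-.587,P[:,:,1]+.118)<.035)
rect(P,near&(Z<.039),'slot-depth',30)
Pf=P.copy(); 
# flat-plane ray positions at z=.045
p0=c[2][:3,3]; ray=px('wrist',u,v,np.ones_like(u,float),c)-p0; Q=p0+ray*((.045-p0[2])/ray[...,2])[...,None]
rect(Q,near&(im.sum(2)<150),'slot-dark',30)
rect(Q,near&(im.sum(2)<200),'slot-dark2',30)
print(o['ee_pos'],o['orientation'], np.degrees(np.arctan2(*rot(o['orientation'])[[1,0],0])))
E
```

```text
track [280. 177.] c 586.5 -118.5 size 80.3 179.7 axis -15.1 z 0.0455
slot-depth [280. 189.] c 596.4 -121.1 size 8.4 32.7 axis -15.0 z 0.0345
slot-dark [279. 188.] c 593.9 -120.8 size 7.1 30.0 axis -15.0 z 0.045
slot-dark [256. 402.] c 834.2 -205.9 size 349.4 101.1 axis 75.0 z 0.045
slot-dark2 [280. 190.] c 595.0 -121.1 size 7.1 32.1 axis -15.0 z 0.045
slot-dark2 [256. 402.] c 834.2 -205.9 size 349.4 101.1 axis 75.0 z 0.045
[ 0.58454067 -0.11210438  0.23138344] [-1.32891617e-04  1.29768529e-01  9.91543847e-01  9.54021861e-04] 165.08758687523616
```

View pics/w2.png

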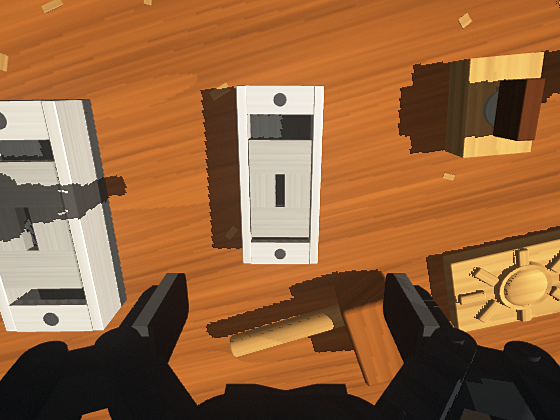

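The wrist view shows the track with its insert and slot at (280,190), near the insert's middle. The holder with the stop is at the right, (505,100). Going back to the stop, and refining the slot edges offline.

Emit:
{"api": "step_arm", "payload": {
  "moves": [
    [0.0115,0.0341,0,0,1],
    [0.0115,0.0341,0,0,1],
    [0.0115,0.0341,0,0,1],
    [0.0115,0.0341,0,0,1],
    [0.0115,0.0341,0,0,1],
    [0.0115,0.0341,0,-2.4,1],
    [0,0,0.03,0,1],
    [0,0,0.03,0,1],
    [0,0,0,0,1],
    [0,0,0,0,1]
  ]
}}

```text
time: 3.97
ee_pos: [0.5695, 0.1024, 0.1706]
orientation: [-0.002, 0.109, 0.994, -0.0]
wrist_force: [-0.3, 0.2, 0.5]
grip_width: 0.0857
grip_force: 0.0
```

```bash
python3 - <<'E'
from h import *
z=np.load('w2.npz'); o=dict(ee_pos=z['pos'],orientation=z['q']); im=z['im']; d=z['d']
c=cam('wrist',o)
p0=c[2][:3,3]
# rectify the plane z=.045 in track axes, 0.25 mm/px, centred at track centre guess
a=np.radians(-15.05); ex=np.array([np.cos(a),np.sin(a),0]); ey=np.array([-np.sin(a),np.cos(a),0])
s=np.arange(-100,100,.25)/1000; t=np.arange(-46,46,.25)/1000
S,Tt=np.meshgrid(s,t); X=np.array([.5865,-.1185,.045])+S[...,None]*ex+Tt[...,None]*ey
U,V=proj('wrist',X,c); g=cv2.remap(im.astype(np.float32).mean(2),U.astype(np.float32),V.astype(np.float32),1)
cv2.imwrite('pics/rect.png',cv2.resize(g[100:-100],None,fx=1,fy=1))
i0=abs(t)<.002; prof=g[i0].mean(0); 
for k in range(240,640,2):
    if abs(prof[k+2]-prof[k])>15: print('x',s[k]*1000,prof[k].round(),prof[k+2].round())
j0=abs(s-.009)<.01; prof=g[:,j0].mean(1)
for k in range(0,366,2):
    if abs(prof[k+2]-prof[k])>12: print('y',t[k]*1000,prof[k].round(),prof[k+2].round())
E
```

```text
x -9.5 215.0 187.0
x -9.0 187.0 123.0
x -8.5 123.0 79.0
x -8.0 79.0 55.0
x 25.0 77.0 146.0
x 25.5 146.0 210.0
x 58.0 207.0 137.0
x 58.5 137.0 68.0
x 59.0 68.0 52.0
y -41.0 52.0 69.0
y -40.5 69.0 111.0
y -40.0 111.0 171.0
y -39.5 171.0 223.0
y -39.0 223.0 241.0
y -32.0 247.0 227.0
y -31.5 227.0 153.0
y -31.0 153.0 109.0
y -30.5 109.0 152.0
y -30.0 152.0 196.0
y -6.0 202.0 185.0
y -5.5 185.0 151.0
y -5.0 151.0 108.0
y -4.5 108.0 57.0
y -4.0 57.0 37.0
y 3.5 50.0 70.0
y 4.0 70.0 119.0
y 4.5 119.0 191.0
y 5.0 191.0 216.0
y 29.0 198.0 165.0
y 29.5 165.0 113.0
y 30.0 113.0 94.0
y 31.0 104.0 160.0
y 31.5 160.0 227.0
y 32.0 227.0 244.0
y 39.0 245.0 214.0
y 39.5 214.0 155.0
y 40.0 155.0 117.0[ WARN:0@0.198] global loadsave.cpp:1063 imwrite_ Unsupported depth image for selected encoder is fallbacked to CV_8U.
```

View pics/rect.png

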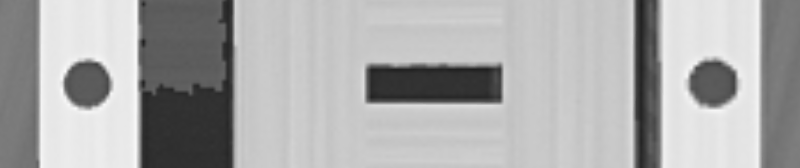

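Rectified, the slot runs from -8.6 to 25.4 mm along the track. That is 34.0 mm long (as given), centred at +8.4 mm and on the centre line. Descending on the stop.

Emit:
{"api": "step_arm", "payload": {
  "moves": [
    [0,0,0.03,0,1],
    [0,0,0.03,0,1],
    [0,0,0,0,1],
    [0,0,0,0,1],
    [0,0,0,0,1],
    [0,0,0,0,1]
  ]
}}

```text
time: 4.47
ee_pos: [0.5729, 0.1014, 0.1138]
orientation: [0.002, 0.111, 0.994, 0.001]
wrist_force: [0.8, 1.0, 1.3]
grip_width: 0.0849
grip_force: 0.0
```

```bash
python3 - <<'E'
from h import *
o=robot.get_obs(); M=rot(o['orientation']); print(o['ee_pos'],np.degrees(np.arctan2(M[1,0],M[0,0])), M[:,2])
print('tool delta', M.T@(np.array([.5713,.1006,.049])-o['ee_pos']))
E
```

```text
[0.57291993 0.10137402 0.11376   ] 167.30869145028086 [ 0.00417072  0.00128147 -0.99999048]
tool delta [ 0.00165555 -0.00125129  0.06475164]
```

Emit:
{"api": "step_arm", "payload": {
  "moves": [
    [0,0,0.02,0,1],
    [0,0,0.02,0,1],
    [0,0,0.012,0,1],
    [0,0,0.01,0,1],
    [0,0,0,0,1],
    [0,0,0,0,1],
    [0,0,0,0,1],
    [0,0,0,0,1]
  ]
}}

```text
time: 5.13
ee_pos: [0.572, 0.101, 0.0503]
orientation: [0.001, 0.11, 0.994, 0.0]
wrist_force: [-0.1, 0.7, -0.1]
grip_width: 0.0852
grip_force: 0.0
```

Emit:
{"api": "step_arm", "payload": {
  "moves": [
    [0,0,0,0,0.5],
    [0,0,0,0,0.3],
    [0,0,0,0,0],
    [0,0,0,0,0],
    [0,0,0,0,0],
    [0,0,0,0,0],
    [0,0,0,0,0],
    [0,0,0,0,0],
    [0,0,0,0,0],
    [0,0,0,0,0]
  ],
  "grip_force": 40
}}

```text
time: 5.97
ee_pos: [0.5713, 0.1008, 0.0494]
orientation: [0.0, 0.11, 0.994, 0.0]
wrist_force: [-0.1, -0.5, 3.0]
grip_width: 0.0154
grip_force: 39.8
```

Emit:
{"api": "step_arm", "payload": {
  "moves": [
    [0,0,-0.01,0,0],
    [0,0,-0.02,0,0],
    [0,0,-0.025,0,0],
    [0,0,-0.025,0,0],
    [0,0,0,0,0],
    [0,0,0,0,0],
    [0,0,0,0,0],
    [0,0,0,0,0]
  ]
}}

```text
time: 6.63
ee_pos: [0.5701, 0.1005, 0.1282]
orientation: [-0.001, 0.11, 0.994, -0.0]
wrist_force: [-0.2, -0.4, -2.8]
grip_width: 0.0155
grip_force: 39.4
```

```bash
python3 - <<'E'
from h import *
o=robot.get_obs(); im,d=robot.snapshot('wrist'); save('w3',im); np.savez('w3',im=im,d=d,pos=o['ee_pos'],q=o['orientation'])
print(o['ee_pos'],o['wrist_force'],o['grip_width'])
E
```

```text
[0.57013576 0.10047954 0.12817035] [-0.21486294 -0.43791211 -2.75813053] 0.015493747326543662
```

View pics/w3.png

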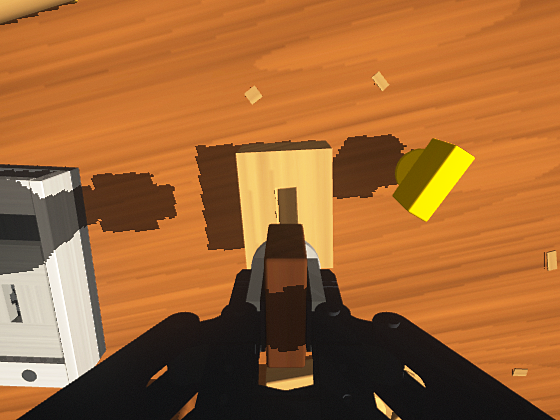

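The stop is held at (286,300), upright, with the flange visible, and the holder is left empty. I measure its position in the tool frame from the block's top face.

```bash
python3 - <<'E'
from h import *
z=np.load('w3.npz'); d=z['d']; im=z['im']
p=robot.camera_params('wrist'); H=np.array(p['hand_eye']); f=210/np.tan(np.radians(p['vfov'])/2)
v,u=np.mgrid[:420,:560]; P=px('wrist',u,v,d,(p,f,H))
m=(u>262)&(u<310)&(v>220)&(v<385)&(d>0)
for k in range(222,385,8): print(k,P[k,286].round(4),im[k,286])
t=m&(abs(P[:,:,2]+.032)<.004)&(abs(P[:,:,1])<.02); q=P[t]; print('top',q.min(0),q.max(0),np.percentile(q,[1,50,99],axis=0).round(4))
A=np.c_[q[:,:2],np.ones(len(q))]; print('slope',np.linalg.lstsq(A,q[:,2],rcond=None)[0])
E
```

```text
222 [-0.0177  0.      0.1138] [116  84  45]
230 [ 0.0245 -0.0002 -0.0045] [59 37 21]
238 [ 0.0248 -0.0002 -0.0138] [55 33 17]
246 [ 0.0251 -0.0003 -0.022 ] [56 36 20]
254 [ 0.0245 -0.0003 -0.0277] [57 33 18]
262 [ 0.0234 -0.0003 -0.0318] [116  64  32]
270 [ 0.0193 -0.0003 -0.0303] [114  63  31]
278 [ 0.0167 -0.0003 -0.0316] [118  64  33]
286 [ 0.0133 -0.0003 -0.0316] [123  65  32]
294 [ 0.0098 -0.0003 -0.0315] [46 27 16]
302 [ 0.0064 -0.0003 -0.0316] [45 26 15]
310 [ 0.0033 -0.0002 -0.0323] [48 29 18]
318 [-0.001  -0.0002 -0.0313] [45 27 16]
326 [-0.0048 -0.0002 -0.0312] [42 24 14]
334 [-0.0078 -0.0002 -0.0322] [45 28 17]
342 [-0.0129 -0.0002 -0.0306] [45 27 15]
350 [-0.0162 -0.0002 -0.0313] [36 24 12]
358 [-0.02   -0.0002 -0.0315] [109  61  26]
366 [-0.0231 -0.0002 -0.0325] [112  60  30]
374 [-0.1704  0.0002  0.1125] [83 62 33]
382 [-0.173   0.0002  0.1056] [247 204 111]
top [-0.02532933 -0.00906731 -0.03594572] [ 0.02553287  0.00855743 -0.02803455] [[-0.0242 -0.0083 -0.034 ]
 [ 0.0034 -0.0006 -0.0315]
 [ 0.0248  0.0075 -0.0289]]
slope [ 0.00850505 -0.00161316 -0.03149369]
```

Held centred to within 0.3 mm and vertical, with the stop's origin 28.5 mm below the TCP. Moving over the slot and aligning.

Emit:
{"api": "step_arm", "payload": {
  "moves": [
    [-0.0059,-0.0175,0,0,0],
    [-0.0119,-0.0351,0,0,0],
    [-0.0119,-0.0351,0,0,0],
    [-0.0119,-0.0351,0,0,0],
    [-0.0119,-0.0351,0,0,0],
    [-0.0119,-0.0351,0,0,0],
    [-0.006,-0.0178,0,2.35,0],
    [0,0,0.02,0,0],
    [0,0,0.02,0,0],
    [0,0,0,0,0]
  ]
}}

```text
time: 7.52
ee_pos: [0.5911, -0.1207, 0.0849]
orientation: [-0.004, 0.131, 0.991, -0.0]
wrist_force: [-1.0, 0.9, -1.6]
grip_width: 0.0153
grip_force: 39.3
```

Emit:
{"api": "step_arm", "payload": {
  "moves": [
    [0,0,0,0,0],
    [0,0,0,0,0],
    [0,0,0,0,0],
    [0,0,0,0,0],
    [0,0,0,0,0],
    [0,0,0,0,0]
  ]
}}

```text
time: 8.02
ee_pos: [0.595, -0.1204, 0.0899]
orientation: [0.001, 0.131, 0.991, -0.0]
wrist_force: [0.2, -0.2, -2.0]
grip_width: 0.0154
grip_force: 39.3
```

```bash
python3 - <<'E'
from h import *
o=robot.get_obs(); M=rot(o['orientation']); print(o['ee_pos'],np.degrees(np.arctan2(M[1,0],M[0,0])), M[:,2],o['wrist_force'],o['ft_torque'])
print('tool delta', M.T@(np.array([.5946,-.1207,.0785])-o['ee_pos']))
E
```

```text
[ 0.59499235 -0.12044529  0.08989696] 164.97844589162224 [ 1.00648169e-03 -1.40280240e-04 -9.99999484e-01] [ 0.21196085 -0.24424638 -2.02024686] [ 0.0303073   0.04629394 -0.04186102]
tool delta [ 0.00032442 -0.00034913  0.0113966 ]
```

Emit:
{"api": "step_arm", "payload": {
  "moves": [
    [0,0,0.006,0,0],
    [0,0,0.005,0,0],
    [0,0,0.002,0,0],
    [0,0,0.001,0,0],
    [0,0,0.001,0,0],
    [0,0,0.001,0,0],
    [0,0,0.001,0,0],
    [0,0,0,0,0],
    [0,0,0,0,0],
    [0,0,0,0,0]
  ]
}}

```text
time: 8.85
ee_pos: [0.5947, -0.1204, 0.0724]
orientation: [0.0, 0.131, 0.991, 0.0]
wrist_force: [0.2, -0.3, -2.1]
grip_width: 0.0155
grip_force: 39.4
```

Emit:
{"api": "step_arm", "payload": {
  "moves": [
    [0,0,0.001,0,0],
    [0,0,0.001,0,0],
    [0,0,0,0,0],
    [0,0,0,0,0]
  ]
}}

```text
time: 9.18
ee_pos: [0.5946, -0.1205, 0.0701]
orientation: [-0.0, 0.131, 0.991, 0.0]
wrist_force: [-0.7, -0.6, -2.3]
grip_width: 0.0155
grip_force: 39.4
```

Emit:
{"api": "step_arm", "payload": {
  "moves": [
    [0,0,0.001,0,0],
    [0,0,0.001,0,0],
    [0,0,0.001,0,0],
    [0,0,0,0,0],
    [0,0,0,0,0]
  ]
}}

```text
time: 9.6
ee_pos: [0.5945, -0.1205, 0.0672]
orientation: [-0.0, 0.131, 0.991, 0.0]
wrist_force: [0.2, -0.1, -1.5]
grip_width: 0.0152
grip_force: 39.4
```

The foot is through the slot's mouth with no contact force. Pressing on to the spring.

Emit:
{"api": "step_arm", "payload": {
  "moves": [
    [0,0,0.0015,0,0],
    [0,0,0.0015,0,0],
    [0,0,0.0015,0,0],
    [0,0,0.001,0,0],
    [0,0,0.001,0,0],
    [0,0,0,0,0],
    [0,0,0,0,0]
  ]
}}

```text
time: 10.18
ee_pos: [0.5947, -0.1205, 0.0611]
orientation: [0.0, 0.131, 0.991, -0.0]
wrist_force: [-1.2, -0.3, 2.8]
grip_width: 0.0151
grip_force: 40.1
```

Emit:
{"api": "step_arm", "payload": {
  "moves": [
    [0,0,0.001,0,0],
    [0,0,0.001,0,0],
    [0,0,0.001,0,0],
    [0,0,0.001,0,0],
    [0,0,0.0005,0,0],
    [0,0,0,0,0],
    [0,0,0,0,0],
    [0,0,0,0,0]
  ]
}}

```text
time: 10.85
ee_pos: [0.5947, -0.1205, 0.0565]
orientation: [0.0, 0.131, 0.991, 0.0]
wrist_force: [-0.9, 0.3, 6.4]
grip_width: 0.0158
grip_force: 40.5
```

Emit:
{"api": "step_arm", "payload": {
  "moves": [
    [0,0,0.0007,0,0],
    [0,0,0,0,0],
    [0,0,0,0,0]
  ]
}}

```text
time: 11.1
ee_pos: [0.5947, -0.1205, 0.0559]
orientation: [0.0, 0.131, 0.991, -0.0]
wrist_force: [-1.1, -0.4, 7.3]
grip_width: 0.0153
grip_force: 40.5
```

```bash
python3 -c "
from h import *
o=robot.get_obs();print(o['joints'],o['ee_pos'],o['wrist_force'],o['ft_torque'])"
```

```text
[ 0.24934465  0.91192015 -0.22348176  1.74093895  0.35509786  0.52826036
  1.10964345] [ 0.59473825 -0.12051262  0.05587916] [-1.07673152 -0.39324669  7.29803241] [ 0.03297208  0.42584039 -0.03933065]
```

Joint 7 is at 1.11 of 2.66, so I turn in the negative direction.

Emit:
{"api": "step_arm", "payload": {
  "moves": [
    [0,0,0,-3,0],
    [0,0,0,-5,0],
    [0,0,0,-5,0],
    [0,0,0,-5,0],
    [0,0,0,-5,0],
    [0,0,0,0,0]
  ]
}}

```text
time: 11.6
ee_pos: [0.5959, -0.1205, 0.0561]
orientation: [0.001, -0.071, 0.997, 0.0]
wrist_force: [-0.7, 0.1, 6.4]
grip_width: 0.0152
grip_force: 40.7
```

Emit:
{"api": "step_arm", "payload": {
  "moves": [
    [0,0,0,-7,0],
    [0,0,0,-7,0],
    [0,0,0,-7,0],
    [0,0,0,-7,0],
    [0,0,0,-7,0],
    [0,0,0,-7,0],
    [0,0,0,-7,0],
    [0,0,0,-7,0],
    [0,0,0,-6,0],
    [0,0,0,-5,0]
  ]
}}

```text
time: 12.43
ee_pos: [0.5961, -0.1203, 0.0563]
orientation: [0.001, -0.61, 0.792, -0.001]
wrist_force: [0.7, -0.7, 7.7]
grip_width: 0.0154
grip_force: 40.6
```

Emit:
{"api": "step_arm", "payload": {
  "moves": [
    [0,0,0,0,0],
    [0,0,0,0,0],
    [0,0,0,0,0],
    [0,0,0,0,0],
    [0,0,0,0,0]
  ]
}}

```text
time: 12.85
ee_pos: [0.5961, -0.1202, 0.0563]
orientation: [0.001, -0.609, 0.794, -0.001]
wrist_force: [0.3, 0.6, 6.2]
grip_width: 0.0152
grip_force: 40.7
```

```bash
python3 - <<'E'
from h import *
o=robot.get_obs(); M=rot(o['orientation']); print(o['ee_pos'],np.degrees(np.arctan2(M[1,0],M[0,0])), M[:,2],o['wrist_force'],o['ft_torque'])
print('tool delta', M.T@(np.array([.5946,-.1207,.0785])-o['ee_pos']))
im,d=robot.snapshot('wrist'); np.savez('w4',im=im,d=d)
p=robot.camera_params('wrist'); H=np.array(p['hand_eye']); f=210/np.tan(np.radians(p['vfov'])/2)
v,u=np.mgrid[:420,:560]; P=px('wrist',u,v,d,(p,f,H))
m=(u>262)&(u<310)&(v>220)&(v<385)&(d>0)&(abs(P[:,:,2]+.032)<.004)&(abs(P[:,:,1])<.02)
rect(P,m,'top in tool')
E
```

```text
[ 0.59612823 -0.12024489  0.05628566] -105.03033528227643 [ 3.10637979e-03  5.69793763e-04 -9.99995013e-01] [0.28944974 0.55613756 6.17365329] [-0.05937294  0.05189825  0.04037683]
tool delta [ 0.00080574  0.00129455 -0.02221924]
top in tool [286. 310.] c 0.5 0.2 size 17.6 50.7 axis -0.4 z -0.0314
```

Turned 90° to -105.0°, but the TCP drifted 1.5 mm. I correct that before letting it rise.

Emit:
{"api": "step_arm", "payload": {
  "moves": [
    [0.0008,0.0013,0,0,0],
    [0,0,0,0,0],
    [0,0,0,0,0],
    [0,0,0,0,0]
  ]
}}

```text
time: 13.23
ee_pos: [0.5959, -0.1203, 0.0567]
orientation: [0.003, -0.609, 0.794, -0.001]
wrist_force: [1.4, 0.4, 6.3]
grip_width: 0.0154
grip_force: 40.6
```

```bash
python3 -c "
from h import *
o=robot.get_obs();print(o['joints'],o['ee_pos'],rot(o['orientation'])[:,2],o['wrist_force'],o['ft_torque'])"
```

```text
[ 0.46403325  0.97570016 -0.62330936  1.73034218  0.82809429  0.71295433
  2.27408209] [ 0.59591597 -0.12028852  0.05665585] [ 0.0056407   0.00132354 -0.99998322] [1.42791441 0.44110253 6.32334399] [ 0.07122459 -0.47278964  0.04074318]
```

Emit:
{"api": "step_arm", "payload": {
  "moves": [
    [0.0007,0.0011,0,0,0],
    [0,0,0,0,0],
    [0,0,0,0,0],
    [0,0,0,0,0],
    [0,0,0,0,0]
  ]
}}

```text
time: 13.65
ee_pos: [0.5957, -0.1204, 0.0569]
orientation: [0.004, -0.609, 0.793, -0.002]
wrist_force: [2.1, 1.3, 6.3]
grip_width: 0.0157
grip_force: 40.6
```

```bash
python3 -c "
from h import *
o=robot.get_obs();print(o['ee_pos'],rot(o['orientation'])[:,2],o['wrist_force'],o['ft_torque'])"
```

```text
[ 0.59568843 -0.12035737  0.05694667] [ 0.00771995  0.00197052 -0.99996826] [2.11894934 1.32889094 6.25709388] [ 0.11468413 -0.78848761 -0.00236793]
```

Side force builds without motion, so the pin is sticking on the plunger. I undo the second nudge and wiggle in yaw to break the friction.

Emit:
{"api": "step_arm", "payload": {
  "moves": [
    [-0.0007,-0.0011,0,0,0],
    [0,0,0,4,0],
    [0,0,0,-4,0],
    [0,0,0,-4,0],
    [0,0,0,4,0],
    [0,0,0,0,0],
    [0,0,0,0,0],
    [0,0,0,0,0]
  ]
}}

```text
time: 14.32
ee_pos: [0.5949, -0.1206, 0.0564]
orientation: [0.002, -0.608, 0.794, -0.001]
wrist_force: [0.2, 0.3, 7.0]
grip_width: 0.0156
grip_force: 40.6
```

```bash
python3 -c "
from h import *
o=robot.get_obs();M=rot(o['orientation']);print(o['ee_pos'],M[:,2],np.degrees(np.arctan2(M[1,0],M[0,0])),o['wrist_force'],o['ft_torque'])"
```

```text
[ 0.59490145 -0.12056174  0.0563654 ] [ 3.58320036e-03  7.97208999e-04 -9.99993263e-01] -105.04155435500084 [0.19400965 0.25991149 6.96502828] [-0.00339238 -0.10109322 -0.02743606]
```

Centred to 0.3 mm with almost no side force. Letting it rise.

Emit:
{"api": "step_arm", "payload": {
  "moves": [
    [0,0,-0.001,0,0],
    [0,0,-0.001,0,0],
    [0,0,-0.001,0,0],
    [0,0,-0.001,0,0],
    [0,0,-0.0005,0,0],
    [0,0,0,0,0],
    [0,0,0,0,0],
    [0,0,0,0,0]
  ]
}}

```text
time: 14.98
ee_pos: [0.5944, -0.1206, 0.0604]
orientation: [0.001, -0.609, 0.793, -0.0]
wrist_force: [2.6, 0.7, 3.9]
grip_width: 0.0156
grip_force: 40.3
```

```bash
python3 -c "
from h import *
o=robot.get_obs();M=rot(o['orientation']);print(o['ee_pos'],M[:,2],np.degrees(np.arctan2(M[1,0],M[0,0])),o['wrist_force'],o['ft_torque'])"
```

```text
[ 0.59444833 -0.12060891  0.06038235] [ 2.56302177e-03  7.39649011e-04 -9.99996442e-01] -105.02524508595639 [2.61898725 0.70616858 3.85208952] [ 0.07219376 -0.89576336  0.01432201]
```

In the groove (origin about 31.7 mm, above the 29 mm turning limit), pushing lightly on one groove wall. I relieve that and rise the rest.

Emit:
{"api": "step_arm", "payload": {
  "moves": [
    [0,-0.0008,0,0,0],
    [0,0,-0.0007,0,0],
    [0,0,-0.0006,0,0],
    [0,0,0,0,0],
    [0,0,0,0,0],
    [0,0,0,0,0]
  ]
}}

```text
time: 15.48
ee_pos: [0.5939, -0.1208, 0.0613]
orientation: [0.0, -0.609, 0.793, 0.0]
wrist_force: [2.4, 1.6, 4.0]
grip_width: 0.0157
grip_force: 40.2
```

```bash
python3 -c "
from h import *
o=robot.get_obs();M=rot(o['orientation']);print(o['ee_pos'],M[:,2],np.degrees(np.arctan2(M[1,0],M[0,0])),o['wrist_force'],o['ft_torque'])"
```

```text
[ 0.5938909  -0.12084965  0.06130832] [-5.16265996e-05  4.84276165e-04 -9.99999881e-01] -105.01787769322593 [2.42331139 1.58493839 3.97874548] [ 0.35724303 -0.75438842 -0.02444957]
```

Emit:
{"api": "step_arm", "payload": {
  "moves": [
    [0,-0.0012,0,0,0],
    [0,0,0,0,0],
    [0,0,0,0,0],
    [0,0,0,0,0]
  ]
}}

```text
time: 15.82
ee_pos: [0.5941, -0.121, 0.061]
orientation: [-0.001, -0.609, 0.793, 0.001]
wrist_force: [-0.5, 2.8, 3.9]
grip_width: 0.0153
grip_force: 40.2
```

```bash
python3 -c "
from h import *
o=robot.get_obs();M=rot(o['orientation']);print(o['ee_pos'],M[:,2],np.degrees(np.arctan2(M[1,0],M[0,0])),o['wrist_force'],o['ft_torque'])"
```

```text
[ 0.59406649 -0.12099009  0.06100738] [-2.06862223e-03  5.63066575e-04 -9.99997702e-01] -105.00825788585675 [-0.45314638  2.76337051  3.94503967] [0.74017892 0.01678586 0.02456492]
```

Emit:
{"api": "step_arm", "payload": {
  "moves": [
    [-0.001,0,0,0,0],
    [0,0,-0.0006,0,0],
    [0,0,-0.0006,0,0],
    [0,0,0,0,0],
    [0,0,0,0,0],
    [0,0,0,0,0]
  ]
}}

```text
time: 16.32
ee_pos: [0.5942, -0.1208, 0.062]
orientation: [-0.001, -0.609, 0.794, 0.001]
wrist_force: [-2.4, 1.0, 0.8]
grip_width: 0.0152
grip_force: 39.7
```

```bash
python3 -c "
from h import *
o=robot.get_obs();M=rot(o['orientation']);print(o['ee_pos'],M[:,2],np.degrees(np.arctan2(M[1,0],M[0,0])),o['wrist_force'],o['ft_torque'])"
```

```text
[ 0.59420586 -0.12084742  0.06203686] [-2.38481253e-03 -5.24573462e-04 -9.99997019e-01] -105.03566789380442 [-2.41104146  1.02877648  0.81516674] [0.41395941 0.5951806  0.02405179]
```

Seated: origin about 33.3 mm and the spring load taken by the groove. Releasing.

Emit:
{"api": "step_arm", "payload": {
  "moves": [
    [0,0.0005,0,0,0],
    [0,0,0,0,0],
    [0,0,0,0,0.3],
    [0,0,0,0,0.5],
    [0,0,0,0,0.7],
    [0,0,0,0,1],
    [0,0,0,0,1],
    [0,0,0,0,1],
    [0,0,0,0,1],
    [0,0,0,0,1]
  ],
  "grip_force": 20
}}

```text
time: 17.15
ee_pos: [0.5949, -0.1204, 0.0626]
orientation: [0.0, -0.609, 0.794, -0.0]
wrist_force: [0.6, -0.1, 0.3]
grip_width: 0.0852
grip_force: 0.0
```

Emit:
{"api": "step_arm", "payload": {
  "moves": [
    [0,0,-0.01,0,1],
    [0,0,-0.02,0,1],
    [0,0,-0.03,0,1],
    [0,0,-0.03,0,1],
    [0,0,-0.03,0,1],
    [0,0,-0.03,0,1],
    [0,0,0,0,1],
    [0,0,0,0,1],
    [0,0,0,0,1],
    [0,0,0,0,1]
  ]
}}

```text
time: 17.98
ee_pos: [0.5939, -0.1207, 0.2115]
orientation: [-0.001, -0.609, 0.793, 0.001]
wrist_force: [-0.5, 0.7, 0.4]
grip_width: 0.0853
grip_force: 0.0
```

```bash
python3 - <<'E'
from h import *
o=robot.get_obs(); im,d=robot.snapshot('wrist'); save('w5',im)
c=cam('wrist',o); v,u=np.mgrid[:420,:560]; P=px('wrist',u,v,d,c); Z=P[:,:,2]
near=(np.hypot(P[:,:,0]-.5946,P[:,:,1]+.1207)<.04)&(d>0)
rect(P,near&(Z>.086)&(Z<.1),'stoptop',200)
for x in robot.look_for('wrist','stop')[:2]: print(x['confidence'],x['point'])
print(o['ee_pos'],o['wrist_force'])
E
```

```text
stoptop [284. 198.] c 594.5 -121.6 size 49.8 15.7 axis 75.4 z 0.0934
0.83 [0.5952, -0.1291, 0.0931]
0.47 [0.5657, 0.1966, 0.0054]
[ 0.59388389 -0.12065451  0.21148608] [-0.5041558   0.66643614  0.37716511]
```

View pics/w5.png

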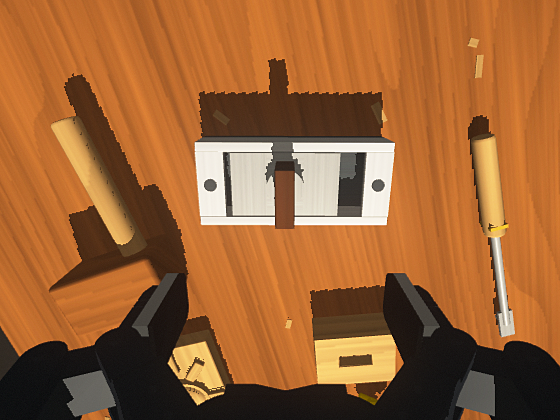

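The stop stands upright across the track at (284,195). Its top is at z = 93.4 mm (93 expected), its axis at 75.4° (square to the track) and its centre within 1 mm of the slot. The gripper is clear and the bystanders look undisturbed.

```bash
python3 -c "
from cell import robot
print(robot.job_done())"
```

```text
the job is handed in; nothing more can be done
None
```

The bench stop is locked in the track's cross groove, standing upright and square across the track. It has been released with the gripper clear, the bystanders were left alone, and I handed the job in at about 18 s.

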